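Empty the counting scale's scoop into the bin and zero the scale

ROBOT

A 6-joint arm with a two-finger parallel gripper is mounted at the origin on the work surface. World frame = base frame: x ahead of the robot, y to its left, z up, the work surface at z = 0. Lengths are in m, angles in rad, forces in N, time in s.
With the tool pointing down it reaches from about 0.35 to 0.975 m from the base axis. Payload 17.4 kg.
Tool frame: the origin (TCP) lies midway between the tips of the shut fingers; the grasp point (between the pads) lies 19 mm behind it (ctrl.grasp_offset is the distance from the TCP to the grasp point, in m); z points along the fingers, y is the line along which they close (so a half turn about z gives the same grasp; the last joint's range is limited). The gripper opens to 85 mm and grips with 20 to 120 N. Pads are 22 mm wide; open, the fingers measure 114 mm over their backs; the gripper's body (76 mm by 85 mm) begins 54 mm behind the grasp point. The pads swing forward as they close: fully open they stand 13 mm farther back than shut.
Start: joints at [-1.342, 0.116, 1.442, -0, 1.584, -0.038], TCP at [0.178, -0.651, 0.231] pointing down, gripper open.
Joint ranges: [-2.83, 2.83], [-0.83, 2.19], [0.07, 2.5], [-1.14, 4.28], [0.01, 3], [-2.97, 2.97]. Speed limits (rad/s): [1.89, 1.89, 2.22, 3.14, 3.14, 3.14].

INTERFACE

Orientations are given as a 3x3 rotation matrix whose columns are the frame's x, y, z axes.
In Python, from workcell import ctrl, imaging gives the robot as it stands.
- The arm moves only by the tool move_arm, never from a script. Its argument "plan" is text: rows parted by semicolons, each of 7 numbers parted by spaces: the shift along the tool's x, y, z in cm, then the turn, a rotation vector about the tool's x, y, z in degrees, then the gripper's target within -1 to 1 (shut at 1, half-way at 0, fully open at -1). In form: tx ty tz rx ry rz hand; .... A call has 1 to 20 rows; each row shifts and turns the commanded pose from where the row before left it, along the tool's axes as they then stand; what a row does not reach is not made up. A row lasts 1/12 s, in which the tool goes at most 41.7 mm and 7.16 degrees, less where a joint would pass 70% of its speed; a pose out of reach is approached as far as the arm can. A call is refused whole if a number of a shift passes 4.17 or a number of a turn 7.16, either way. A call with a gripper value outside its range is refused whole. The fingers move at their own pace and stop on an object; the grip force is fixed at half the most. Time passes only in rows, so rows that do not move let the fingers close. It gives the time, the measured TCP pose, the force, the opening and the grip force at its end, in the units of the state.
- ctrl.sense(): the state, without advancing time (a new reading comes with each control period).
- imaging.camera(name): name is "scene" or "side" or "wrist"; returns (picture, depth): 384x512x3 uint8, blue, green, red; 384x512 float32, m along the optical axis (not along the pixel's ray), 0 where there is no reading.
- imaging.camera_model(name): a dict with "intrinsics" (3x3 intrinsics, pixels), "k1" (the pictures are not rectified: a ray, as slopes to the right and down, at radius r is drawn at 1 + k1 r^2 times it, then the intrinsics apply), "origin" and "orientation" of the camera in the world; the wrist camera has in their place "hand_eye" (4x4, takes a point from camera to tool coordinates, whose origin is the TCP and whose axes are the flange's). Camera axes: x right, y up, looking along -z (the intrinsics and any distortion apply to the point x, -y, -z); pixel columns grow to the right and rows downward; lengths in m; the calibration is good to about 2 mm. A picture is of the moment at which its call begins: read the wrist's pose just before it. camera_model takes no time and is no camera call.
- ctrl.hand_in(): hands the job in; it is judged then, once.
The state is a dict: "time": time; "joints": joint angles; "joint_velocities": joint speeds; "joint_efforts": joint torques, N m; "tcp_pos": TCP position; "eef_rot": TCP orientation; "ft_force": force on the tool from outside, world axes, zero at the start; "ft_torque": the same for the moment, N m; "gripper_width": finger opening in m; "grip_force": force on a finger pad.
Only numpy, scipy, OpenCV 4.12 (cv2) and the standard library are available. Lean on these libraries where they do the work, as an engineer would, in place of code of your own. Each camera call takes 0.05 s, during which the arm holds its last target. There are 200 camera calls.

TASK

The six relays in the scale's scoop have been counted: lift the scoop off the scale and tip it so that all six slide out of its spout into the empty blue bin, spilling none on the bench. Set the empty scoop gently back, flat on the middle of the platter with its spout the same way as before, let go of it, and then press the scale's large white zero key. Do not push the bins or disturb anything else on the bench.

Things in the scene. Friction and masses are not known exactly. Their poses are not given: they have to be found in the camera images.
- scale: Counting scale, grey housing 250 deep (x) x 220 wide (y), fixed to the bench. Origin: centre of its underside, +z up. Operator side is -x: a front panel (37 to 55 mm high) sloping down to -x at 11 degrees, with a display, small dark keys and one large white key. Behind it a flat steel platter 170 (x) x 200 (y), 6 thick, top 70 mm above the bench.
- platter (a point): Centre of the platter's flat top, on the scale, 70 mm above the bench; 35 mm to +x of the scale's origin. Axes as the scale.
- zero_key (a joint): The zero key: travel in m, 0 = up, 0.004 = fully down. It slides along the panel's normal, springs back when let go, and takes about 1.2 N to start and 3.6 N at the bottom. Counts as pressed from 0.0025.
- key_top (a point): Centre of the top of the zero key: large white key 24 x 34 (34 along the scale's y), alone at the operator's right-hand (-y) end of the front panel, 8 mm proud of it. Site z is the panel's normal, tilted 11 degrees from vertical towards the scale's -x; pressing straight down works too. The scoop's side wall, top 108 mm above the bench, stands about 50 mm behind it (+x).
- scoop: Loose aluminium weighing scoop 200 long x 140 wide, 3 mm floor, walls 38 high, 180 to 260 g, on the platter, spout to the scale's +y, handle overhanging to -y. Origin: centre of underside; +x out of the spout, +z up. Walls at back (x=-100) and sides; from x=+20 they taper to an 84 mm wide spout, quite open at x=+100. Tipped spout down, a floor slope of 45 to 55 degrees empties it.
- scoop_grip (a point): Grip point in mid-handle, 125 mm behind and 79 mm above the scoop's origin. The handle is a flat black bar, 10 thick (pinch this) x 36 wide, rising from the back wall and leaning back to the scoop's -x 30 degrees from vertical; 30 mm of bar above this point, 33 mm below. In the scoop's frame its flat faces look along (0.866,0,0.5), its length along (-0.5,0,0.866).
- scoop_lip (a point): Middle of the spout's open edge, on the floor's upper face: 100 mm ahead of the scoop's origin, 3 mm above its underside. Site axes as the scoop.
- bin_empty: The empty blue plastic stacking bin, 200 (x) x 140 (y), walls and floor 4 mm, loose, about 450 g. Origin: centre of its underside, on the bench. Side walls (along x) and back wall (+x) 85 high; the front (-x, towards the robot, paper label outside) and the front 50 mm of the sides only 45 high. Stands beside an identical bin that holds parts; either may be the nearer one to the scale.
- bin_full: Bystander: a second blue bin of the same size and axes, with green terminal blocks in it up to about 40 mm high. Origin: centre of its underside.
- multimeter: Bystander: black multimeter lying flat, 88 x 180 x 45 high, long side along the robot's left-right, behind the bins. Origin: centre of its underside.
- solder_reel: Bystander: aluminium solder reel standing on end, 62 diameter x 50 high, behind the gap between scale and bins. Origin: centre of its underside.
- screwdriver: Bystander: screwdriver 170 long lying behind the bins. Origin on the bench under its middle.
- cutters: Bystander: side cutters with red grips, 130 long, 12 high, lying in the gap between scale and bins. Origin on the bench near the pivot.
- board: Bystander: green circuit board 100 x 80, parts up to 24 high, to the left of the bins. Origin: centre of its underside.
- relay0: One of the six loose power relays lying in the scoop: black plastic block 29 (x) x 16 (y) x 13 high (z), about 15 g, with short solder pins on one long side. Origin: centre of the 29 x 16 face it first lies on.
- relay1: One of the six loose power relays lying in the scoop: black plastic block 29 (x) x 16 (y) x 13 high (z), about 15 g, with short solder pins on one long side. Origin: centre of the 29 x 16 face it first lies on.
- relay2: One of the six loose power relays lying in the scoop: black plastic block 29 (x) x 16 (y) x 13 high (z), about 15 g, with short solder pins on one long side. Origin: centre of the 29 x 16 face it first lies on.
- relay3: One of the six loose power relays lying in the scoop: black plastic block 29 (x) x 16 (y) x 13 high (z), about 15 g, with short solder pins on one long side. Origin: centre of the 29 x 16 face it first lies on.
- relay4: One of the six loose power relays lying in the scoop: black plastic block 29 (x) x 16 (y) x 13 high (z), about 15 g, with short solder pins on one long side. Origin: centre of the 29 x 16 face it first lies on.
- relay5: One of the six loose power relays lying in the scoop: black plastic block 29 (x) x 16 (y) x 13 high (z), about 15 g, with short solder pins on one long side. Origin: centre of the 29 x 16 face it first lies on.

How it is judged:
By the outcome, as a careful person would: the job done as asked, in the order asked, and still so for the second after the job is handed in, with the robot touching nothing.
It also fails if it takes over 72 s, if anything falls off the work surface, if the arm or the gripper's body presses on something with over 40 N, if the wrist force passes 120 N, or if a joint passes its speed limit or range.

## Working session

There is one attempt and no reset: what is moved stays moved. The work goes in short steps, Python scripts to look and compute and a tool call to move; the robot and the scene stay as the last step left them, time stands still between calls to the robot, and variables do not carry over. Pictures are saved under pics/ and viewed, at most 10 in all, crops included, and the job is handed in when it is done.

Besides the shell and the picture viewer there is one more tool, called after "Request:" by a JSON object that holds its "api" and its "payload", one argument or row to a line. move_arm: Moves the arm, as the interface text tells. Its arguments: {"type":"object","properties":{"plan":{"type":"string"}},"required":["plan"]}

```bash
mkdir -p pics; cat > h.py <<'E'
import numpy as np, cv2
from workcell import ctrl, imaging
def cloud(name):
    s=ctrl.sense(); p,d=imaging.camera(name); m=imaging.camera_model(name)
    K=np.array(m["intrinsics"]); v,u=np.mgrid[:384,:512].astype(float)
    pts=cv2.undistortPoints(np.stack([u.ravel(),v.ravel()],1)[:,None],K,np.array([m["k1"],0,0,0,0.]))[:,0]
    D=d.ravel(); c=np.stack([pts[:,0]*D,-pts[:,1]*D,-D],1)
    if "origin" in m: w=c@np.array(m["orientation"]).T+m["origin"]
    else:
        H=np.array(m["hand_eye"]); t=c@H[:3,:3].T+H[:3,3]; w=t@np.array(s["eef_rot"]).T+s["tcp_pos"]
    w[D==0]=np.nan
    return p,w.reshape(384,512,3)
E
python3 - <<'E'
from h import *
s=ctrl.sense(); print({k:np.round(v,3).tolist() for k,v in s.items()}, ctrl.grasp_offset)
for n in("scene","side"):
    p,w=cloud(n); np.savez(n,p=p,w=w); cv2.imwrite(f"pics/{n}.png",cv2.resize(p,(768,576)))
    m=imaging.camera_model(n); print(n,np.round(m["origin"],3),np.round(m["orientation"],2).tolist())
E
```

```text
{'time': 0.0, 'joints': [-1.342, 0.117, 1.442, 0.0, 1.584, -0.038], 'joint_velocities': [-0.0, 0.001, -0.001, -0.0, -0.001, 0.0], 'joint_efforts': [-0.001, -73.199, -63.25, -0.0, 0.006, -0.0], 'tcp_pos': [0.178, -0.651, 0.231], 'eef_rot': [[0.965, 0.264, -0.0], [0.264, -0.965, 0.001], [0.0, -0.001, -1.0]], 'ft_force': [-0.182, -0.439, -0.391], 'ft_torque': [0.005, -0.03, 0.0], 'grip_force': 0.0, 'gripper_width': 0.085} 0.0187
scene [ 1.098 -0.267  1.022] [[0.54, -0.69, 0.48], [0.84, 0.44, -0.31], [0.0, 0.57, 0.82]]
side [ 0.225 -0.575  0.833] [[0.88, 0.34, -0.34], [-0.48, 0.62, -0.63], [-0.01, 0.71, 0.7]]
```

View pics/scene.png

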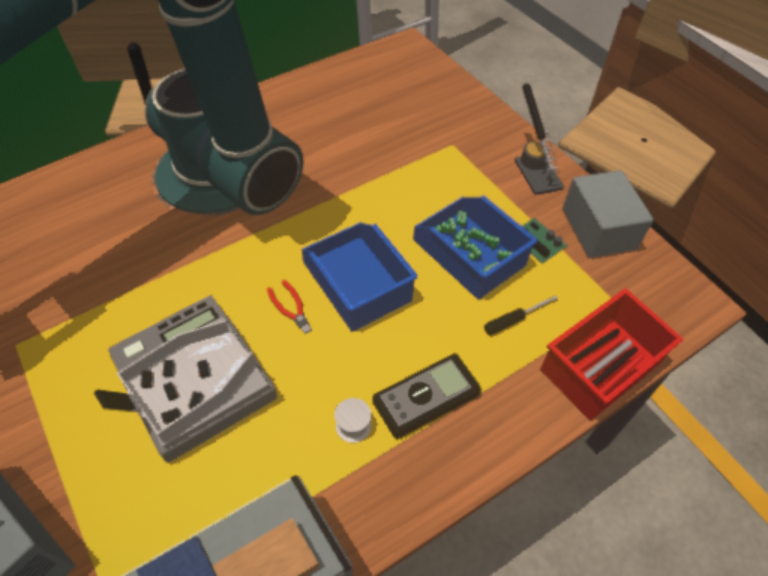

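View pics/side.png

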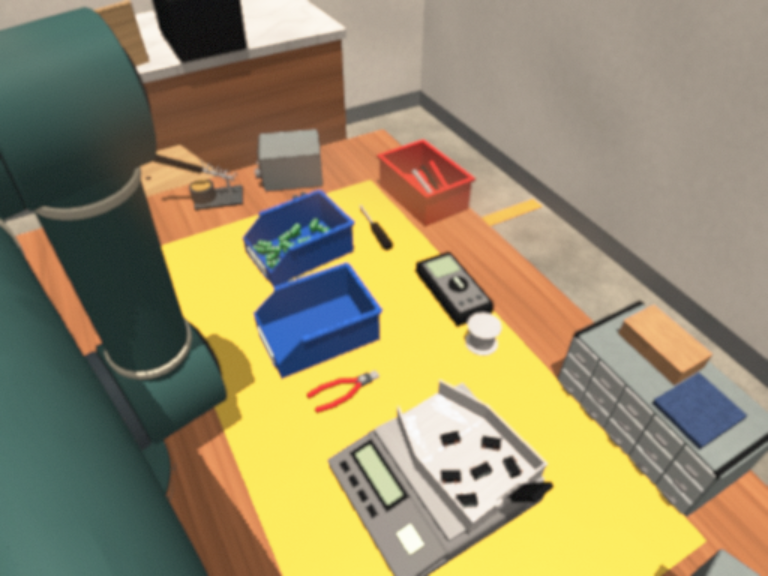

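The scale sits lower left in the scene view (scoop around (190,380) px, handle at (115,400), white key at (133,348)). The empty bin is the nearer one, at (360,275), and the cutters lie between. Next I fit the poses.

```bash
cat > fit.py <<'E'
from h import *
from scipy.optimize import least_squares
P=[];C=[]
for n in("scene","side"):
    f=np.load(n+".npz"); w=f["w"].reshape(-1,3); c=f["p"].reshape(-1,3).astype(int)
    ok=np.isfinite(w).all(1)&(w[:,2]>-.02)&(w[:,2]<.2)&(w[:,0]>.1)&(w[:,0]<1); w=w[ok];c=c[ok]
    # bench level
    yel=(c[:,2]>150)&(c[:,1]>120)&(c[:,0]<110)
    print(n,"bench z",np.median(w[yel,2]))
    blue=(c[:,0]>c[:,2]+40)&(c[:,0]>c[:,1]+25)
    b=w[blue&(w[:,2]>.03)]
    k,l,ctr=None,None,None
    b=b[(b[:,0]<.75)]
    _,lab,ctr=cv2.kmeans(b[:,:2].astype(np.float32),2,None,(3,50,1e-5),5,0)
    for i in (0,1):
        q=b[lab[:,0]==i]; t=q[q[:,2]>.036]; r=cv2.minAreaRect((t[:,:2]*1000).astype(np.float32))
        print(" bin",np.round(r[0]),np.round(r[1]),round(r[2],1),"ztop",np.percentile(t[:,2],98).round(3))
    P.append(w);C.append(c)
    top=w[(w[:,2]>.1)&(w[:,2]<.114)&(w[:,1]<-.2)]
    print(" walltop",len(top),top.min(0).round(3),top.max(0).round(3))
    dark=(c.max(1)<60)&(w[:,2]>.085)&(w[:,1]<-.2); h=w[dark]
    print(" dark high",len(h),h.min(0).round(3),h.max(0).round(3),h.mean(0).round(3))
    wh=(c.min(1)>190)&(w[:,2]>.03)&(w[:,2]<.066)&(w[:,1]<-.2); h=w[wh]
    if len(h): print(" white",len(h),np.median(h,0).round(3),h.min(0).round(3),h.max(0).round(3))
np.savez("all",P=np.vstack(P),C=np.vstack(C))
E
python3 fit.py
```

```text
scene bench z 0.0028304217101340345
 bin [522. 356.] [204. 154.] 6.5 ztop 0.091
 bin [460. 113.] [152. 206.] 89.4 ztop 0.09
 walltop 613 [ 0.454 -0.598  0.1  ] [ 0.94  -0.2    0.114]
 dark high 1048 [ 0.479 -0.605  0.085] [ 0.939 -0.2    0.18 ] [ 0.62  -0.476  0.119]
 white 20 [ 0.401 -0.328  0.054] [ 0.39  -0.339  0.051] [ 0.406 -0.313  0.059]
side bench z 0.001762403462862494
 bin [523. 353.] [204. 157.] 5.8 ztop 0.087
 bin [459. 113.] [155. 204.] 89.0 ztop 0.087
 walltop 1245 [ 0.456 -0.56   0.1  ] [ 0.908 -0.2    0.114]
 dark high 687 [ 0.478 -0.486  0.085] [ 0.917 -0.2    0.18 ] [ 0.595 -0.357  0.122]
 white 204 [ 0.401 -0.326  0.055] [ 0.39  -0.344  0.041] [ 0.415 -0.307  0.059]
```

```bash
cat > fit2.py <<'E'
from h import *
from scipy.optimize import least_squares
f=np.load("all.npz");w=f["P"];c=f["C"]
R=(w[:,0]>.35)&(w[:,0]<.68)&(w[:,1]>-.5)&(w[:,1]<-.08)
w=w[R];c=c[R]
top=w[(w[:,2]>.102)&(w[:,2]<.114)&(c.max(1)>70)]
print(len(top),top.min(0).round(3),top.max(0).round(3))
segs=np.array([[[-100,-70],[-100,70]],[[-100,-70],[20,-70]],[[-100,70],[20,70]],[[20,70],[100,42]],[[20,-70],[100,-42]]])/1000.
def res(p,q=top):
    a=p[2];M=np.array([[np.cos(a),-np.sin(a)],[np.sin(a),np.cos(a)]])
    l=(q[:,:2]-p[:2])@M
    D=[]
    for s in segs:
        d=s[1]-s[0];t=np.clip((l-s[0])@d/(d@d),0,1);D.append(np.linalg.norm(l-s[0]-t[:,None]*d,axis=1))
    return np.min(D,0)
best=min((least_squares(res,[.5,-.29,a],loss="soft_l1",f_scale=.003) for a in(1.2,1.4,1.57,1.75)),key=lambda r:r.cost)
p=best.x;print("scoop",p[:2].round(4),np.degrees(p[2]).round(2),"med res",np.median(res(p)))
a=p[2];M=np.array([[np.cos(a),-np.sin(a)],[np.sin(a),np.cos(a)]])
L=(w[:,:2]-p[:2])@M
H=(L[:,0]<-.106)&(w[:,2]>.085)&(np.abs(L[:,1])<.04)
h=np.c_[L[H],w[H,2]];print("handle local",len(h),h.min(0).round(3),h.max(0).round(3),h.mean(0).round(3))
along=h@np.array([-.5,0,.866]);nor=h@np.array([.866,0,.5])
print("normal pct",np.percentile(nor,[5,50,95]).round(4),"expected",.866*-.125+.5*.149,"along",np.percentile(along,[2,98]).round(4), "exp",.0625+.866*.149-.033,.0625+.866*.149+.03,"y",np.percentile(h[:,1],[3,97]).round(4))
fl=(np.abs(L[:,0])<.09)&(np.abs(L[:,1])<.06)&(c.min(1)>150);print("floor z",np.median(w[fl,2]))
# scale housing: points 0.02..0.068 outline
s=w[(w[:,2]>.03)&(w[:,2]<.066)&(c[:,2]-c[:,0]<60)];r=cv2.minAreaRect((s[:,:2]*1000).astype(np.float32));print("housing",r)
# cross-check orientation with key
k=w[(c.min(1)>170)&(w[:,2]>.045)&(w[:,2]<.062)&(w[:,0]<.42)];r=cv2.minAreaRect((k[:,:2]*1000).astype(np.float32));print("key",len(k),k.mean(0),r)
ct=w[(c[:,2]-c[:,1]>90)&(w[:,1]>-.2)];print("cutters",len(ct),ct.min(0) if len(ct) else 0,ct.max(0) if len(ct) else 0)
E
python3 fit2.py
```

```text
1153 [ 0.454 -0.365  0.102] [ 0.609 -0.153  0.114]
scoop [ 0.5268 -0.256 ] 97.25 med res 0.0016532266456972255
handle local 581 [-0.144 -0.019  0.112] [-0.106  0.019  0.18 ] [-0.126  0.     0.157]
normal pct [-0.0363 -0.0293 -0.0272] expected -0.03375 along [0.1613 0.2244] exp 0.15853399999999998 0.22153399999999998 y [-0.018   0.0174]
floor z 0.07434005235305008
housing ((485.8410949707031, -257.9451904296875), (258.7535705566406, 221.13987731933594), 2.195028305053711)
key 617 [ 0.40617492 -0.26853746  0.05262817] ((406.1942138671875, -259.44683837890625), (169.19932556152344, 27.24671173095703), 87.62028503417969)
cutters 0 0 0
```

```bash
cat >> h.py <<'E'
from scipy.spatial.transform import Rotation as Ro
YAW=np.radians(97.25); SC=np.array([.5268,-.256,.07])
def scoopR(yaw=YAW,tilt=0): return Ro.from_euler("z",yaw).as_matrix()@Ro.from_euler("y",tilt,degrees=True).as_matrix()
GL=np.array([-.125,0,.079]); LIP=np.array([.1,0,.003])
n=np.array([.866,0,.5]); zl=np.array([.5,0,-.866]); TL=np.stack([np.cross(-n,zl),-n,zl],1)   # tool axes in scoop frame
def tcp_for(pos,R): return pos+R@(GL+.0187*zl), R@TL      # scoop pose -> tcp pose
def go(tp,TR):   # total rotvec (deg) first, then shift in cm along new tool axes
    s=ctrl.sense(); R0=np.array(s["eef_rot"]); rv=Ro.from_matrix(R0.T@TR).as_rotvec(degrees=True)
    d=np.array(tp)-s["tcp_pos"]
    print("t",round(s["time"],2),"rot",rv.round(2),"shift in new axes cm",(TR.T@d*100).round(2),"in old",(R0.T@d*100).round(2),"world",(d*100).round(2),"F",np.round(s["ft_force"],1),"w",round(s["gripper_width"],4),"g",np.round(s["grip_force"],1),"q",np.round(s["joints"],2))
E
python3 - <<'E'
from h import *
p,R=tcp_for(SC,scoopR()); print(p,R.round(3).tolist()); go(p-.10*R[:,2],R)
E
```

```text
[ 0.54139491 -0.37072537  0.1328058 ] [[0.992, 0.109, -0.063], [0.126, -0.859, 0.496], [0.0, -0.5, -0.866]]
t 0.1 rot [29.89  2.1   7.85] shift in new axes cm [ 39.59 -15.21  10.08] in old [ 41.75 -12.5    1.14] world [36.98 23.06 -1.12] F [ 0.3 -0.2 -0.5] w 0.0853 g 0.0 q [-1.34  0.12  1.44  0.    1.58 -0.04]
```

Request:
{"api": "move_arm", "payload": {
  "plan": "0 0 0 5 .35 1.3 -1;0 0 0 5 .35 1.3 -1;0 0 0 5 .35 1.3 -1;0 0 0 5 .35 1.3 -1;0 0 0 5 .35 1.3 -1;0 0 0 5 .35 1.3 -1;2 -.7 .5 0 0 0 -1;3 -1.2 .8 0 0 0 -1;3.2 -1.2 .8 0 0 0 -1;3.2 -1.2 .8 0 0 0 -1;3.2 -1.2 .8 0 0 0 -1;3.2 -1.2 .8 0 0 0 -1;3.2 -1.2 .8 0 0 0 -1;3.2 -1.2 .8 0 0 0 -1;3.2 -1.2 .8 0 0 0 -1;3.2 -1.2 .8 0 0 0 -1;3.2 -1.2 .8 0 0 0 -1;3.2 -1.2 .8 0 0 0 -1;2.5 -1 .6 0 0 0 -1;0 0 0 0 0 0 -1"
}}

```text
time: 1.77
tcp_pos: [0.5506, -0.4206, 0.2195]
eef_rot: [[0.991, 0.113, -0.065], [0.131, -0.858, 0.498], [0.0, -0.502, -0.865]]
ft_force: [-1.3, 0.0, -0.1]
gripper_width: 0.0857
grip_force: 0.0
```

```bash
python3 - <<'E'
from h import *
p,R=tcp_for(SC,scoopR()); go(p,R)
q,w=cloud("wrist"); cv2.imwrite("pics/w1.png",q)
np.savez("w1",p=q,w=w)
# handle check
Rs=scoopR(); L=(w.reshape(-1,3)-SC)@Rs; c=q.reshape(-1,3)
H=(c.max(1)<70)&(L[:,0]<-.104)&(L[:,0]>-.17)&(np.abs(L[:,1])<.03)&(L[:,2]>.04)&(L[:,2]<.115)
h=L[H];print(len(h)); 
if len(h): print("nor",np.percentile(h@n,[5,50,95]).round(4),"exp",GL@n,"y",np.percentile(h[:,1],[3,97]).round(4),"along",np.percentile(-h@zl,[3,97]).round(4),"exp",-GL@zl-.033,-GL@zl+.03)
E
```

```text
t 1.77 rot [-0.12  0.11  0.24] shift in new axes cm [-0.28 -0.05 10.04] in old [-0.26 -0.03 10.04] world [-0.92  4.98 -8.67] F [-1.3  0.  -0.1] w 0.0857 g 0.0 q [-0.81  0.41  1.18  0.33  1.98  0.69]
748
nor [-0.0738 -0.0699 -0.0654] exp -0.06875 y [-0.0186  0.0144] along [0.1128 0.163 ] exp 0.097914 0.160914
```

View pics/w1.png

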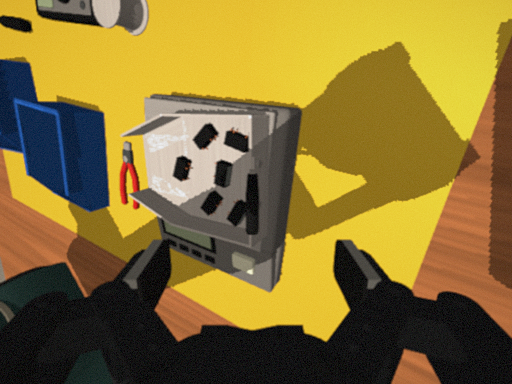

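The wrist view shows the handle at (252,200), between the fingers and where predicted. I'm advancing and closing.

Request:
{"api": "move_arm", "payload": {
  "plan": "-.1 0 1 0 0 .2 -1;-.1 0 1.5 0 0 0 -1;0 0 1.5 0 0 0 -1;0 0 1.5 0 0 0 -1;0 0 1.5 0 0 0 -1;0 0 1.5 0 0 0 -1;0 0 1 0 0 0 -1;0 0 .5 0 0 0 -1;0 0 0 0 0 0 0;0 0 0 0 0 0 .4;0 0 0 0 0 0 .6;0 0 0 0 0 0 .8;0 0 0 0 0 0 1;0 0 0 0 0 0 1;0 0 0 0 0 0 1;0 0 0 0 0 0 1"
}}

```text
time: 3.15
tcp_pos: [0.5388, -0.374, 0.1346]
eef_rot: [[0.992, 0.107, -0.064], [0.125, -0.858, 0.498], [-0.001, -0.502, -0.865]]
ft_force: [-1.6, 3.9, 6.2]
gripper_width: 0.0093
grip_force: 58.4
```

```bash
python3 - <<'E'
from h import *
p,R=tcp_for(SC,scoopR()); go(p,R)
E
```

```text
t 3.15 rot [-0.11  0.01 -0.11] shift in new axes cm [ 0.3  -0.17  0.3 ] in old [ 0.3  -0.17  0.3 ] world [ 0.26  0.33 -0.17] F [-1.6  3.9  6.2] w 0.0093 g 58.4 q [-0.78  0.36  1.38  0.32  1.82  0.68]
```

Request:
{"api": "move_arm", "payload": {
  "plan": "0 -.1 -.2 0 0 0 1;0 -.2 -.4 0 0 0 1;0 -.4 -.7 0 0 0 1;0 -.5 -.87 0 0 0 1;0 -.5 -.87 0 0 0 1;0 -.5 -.87 0 0 0 1;0 -.5 -.87 0 0 0 1;0 -.5 -.87 0 0 0 1;0 -.5 -.87 0 0 0 1;0 -.5 -.87 0 0 0 1;0 -.5 -.87 0 0 0 1;0 -.5 -.87 0 0 0 1;0 -.3 -.5 0 0 0 1;0 -.1 -.2 0 0 0 1;0 0 0 0 0 0 1"
}}

```text
time: 4.4
tcp_pos: [0.5391, -0.3752, 0.2474]
eef_rot: [[0.992, 0.107, -0.063], [0.124, -0.859, 0.496], [-0.001, -0.5, -0.866]]
ft_force: [-1.2, -0.4, -1.8]
gripper_width: 0.0096
grip_force: 58.4
```

```bash
python3 - <<'E'
from h import *
s=ctrl.sense(); Rt=np.array(s["eef_rot"]); Rs=Rt@TL.T
d=Rs[:,0]; print("pitch deg",np.degrees(np.arcsin(-d[2])),"yaw",np.degrees(np.arctan2(d[1],d[0])))
sp=np.array(s["tcp_pos"])-Rs@(GL+.0187*zl); print("scoop",sp,"lip",sp+Rs@LIP,s["ft_force"],s["gripper_width"])
ims=[]
for nm in("scene","side"):
    p,w=cloud(nm); np.savez(nm+"2",p=p,w=w); ims.append(p)
    L=(w.reshape(-1,3)-sp)@Rs; c=p.reshape(-1,3)
    f=(np.abs(L[:,0])<.095)&(np.abs(L[:,1])<.065)&(np.abs(L[:,2])<.012)&(c.min(1)>120); f&=~((L[:,0]>.02)&(np.abs(L[:,1])>.04))
    q=L[f]; A=np.c_[q[:,:2],np.ones(len(q))]; k=np.linalg.lstsq(A,q[:,2],rcond=None)[0]; print(nm,len(q),"floor plane tilt deg x,y",np.degrees(k[:2]).round(2),"z",k[2].round(4))
    W=w.reshape(-1,3); top=L[(L[:,2]>.033)&(L[:,2]<.045)&(np.abs(L[:,1])<.085)&(L[:,0]>-.105)&(L[:,0]<.11)&(c.max(1)>70)]
    print(" walls",np.percentile(top,[1,99],axis=0).round(3).tolist())
cv2.imwrite("pics/lift.png",cv2.resize(np.hstack([ims[0][150:,30:290],ims[1][100:334,200:460]]),None,fx=1.5,fy=1.5))
E
```

```text
pitch deg -0.017706689152292506 yaw 97.12801898663383
scoop [ 0.52465636 -0.26046002  0.18459423] lip [ 0.51225167 -0.16123554  0.18762507] [-1.2436036  -0.37682713 -1.81596086] 0.009640670262220444
scene 1397 floor plane tilt deg x,y [0.23 0.11] z 0.0028
 walls [[-0.101, -0.074, 0.033], [0.098, 0.068, 0.044]]
side 334 floor plane tilt deg x,y [-0.57  0.53] z 0.0005
 walls [[-0.099, 0.031, 0.033], [-0.004, 0.067, 0.039]]
```

View pics/lift.png

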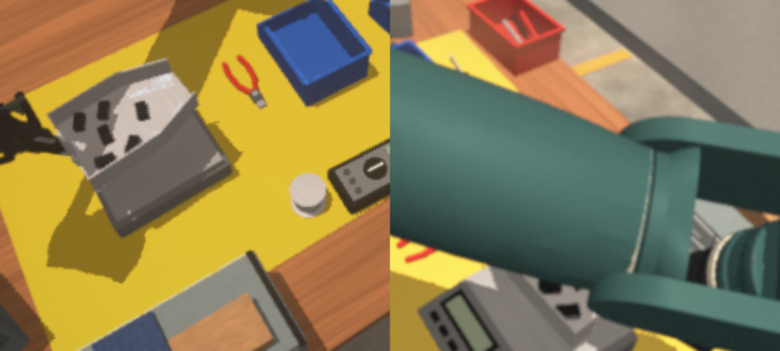

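All six relays are still in the level scoop (scene half, around (105,130)). Carrying it to the bin.

Request:
{"api": "move_arm", "payload": {
  "plan": "0 -.31 .33 0 0 0 1;-.1 -.62 .66 0 0 0 1;-.1 -.94 1 0 0 0 1;-.1 -1.25 1.33 0 0 0 1;-.1 -1.25 1.33 0 0 0 1;-.1 -1.25 1.33 0 0 0 1;-.1 -1.25 1.33 0 0 0 1;-.1 -1.25 1.33 0 0 0 1;-.1 -1.25 1.33 0 0 0 1;-.1 -1.25 1.33 0 0 0 1;-.1 -1.25 1.33 0 0 0 1;-.1 -1.25 1.33 0 0 0 1;-.1 -1.25 1.33 0 0 0 1;-.1 -1.25 1.33 0 0 0 1;-.1 -.94 1 0 0 0 1;0 -.62 .66 0 0 0 1;0 -.31 .33 0 0 0 1;0 0 0 0 0 0 1;0 0 0 0 0 0 1"
}}

```text
time: 6.08
tcp_pos: [0.4947, -0.1344, 0.1735]
eef_rot: [[0.992, 0.107, -0.063], [0.124, -0.859, 0.496], [-0.001, -0.5, -0.866]]
ft_force: [0.5, 1.0, -3.4]
gripper_width: 0.0094
grip_force: 58.4
```

```bash
cat >> h.py <<'E'
def st():
    s=ctrl.sense(); Rs=np.array(s["eef_rot"])@TL.T; sp=np.array(s["tcp_pos"])-Rs@(GL+.0187*zl); d=Rs[:,0]
    print("t",round(s["time"],2),"scoop",sp.round(4),"lip",(sp+Rs@LIP).round(4),"tilt",np.degrees(np.arcsin(-d[2])).round(2),"yaw",np.degrees(np.arctan2(d[1],d[0])).round(2),"F",np.round(s["ft_force"],1),"w",round(s["gripper_width"],4),"q",np.round(s["joints"],2))
E
python3 - <<'E'
from h import *
st()
# lip pivot: per-row tool shift for rotating about lip by a deg about scoop y
lt=TL.T@(LIP-GL-.0187*zl); ax=TL.T@np.array([0,1.,0]); print("lip in tool",lt,"axis",ax)
for a in(2.,4.):
    Rr=Ro.from_rotvec(ax*np.radians(a)).as_matrix(); print(a,(100*(lt-Rr@lt)).round(3),(ax*a).round(2))
E
```

```text
t 6.08 scoop [ 0.4803 -0.0197  0.1108] lip [0.4679 0.0796 0.1138] tilt -0.03 yaw 97.13 F [ 0.5  1.  -3.4] w 0.0094 q [-0.54 -0.04  1.76  0.41  1.75  0.91]
lip in tool [ 0.         -0.15685     0.15961682] axis [-0.999956  0.        0.      ]
2.0 [ 0.    -0.567 -0.538] [-2.  0.  0.]
4.0 [ 0.    -1.152 -1.055] [-4.  0.  0.]
```

Request:
{"api": "move_arm", "payload": {
  "plan": "0 -.57 -.54 -2 0 0 1;0 -.86 -.8 -3 0 0 1;0 -.86 -.8 -3 0 0 1;0 -.86 -.8 -3 0 0 1;0 -.86 -.8 -3 0 0 1;0 -.86 -.8 -3 0 0 1;0 -.86 -.8 -3 0 0 1;0 -.57 -.54 -2 0 0 1;0 -.57 -.54 -2 0 0 1;0 -.57 -.54 -2 0 0 1;0 -.57 -.54 -2 0 0 1;0 -.57 -.54 -2 0 0 1;0 -.57 -.54 -2 0 0 1;0 -.57 -.54 -2 0 0 1;0 -.57 -.54 -2 0 0 1;0 -.57 -.54 -2 0 0 1;0 -.57 -.54 -2 0 0 1;0 -.57 -.54 -2 0 0 1;0 -.57 -.54 -2 0 0 1"
}}

```text
time: 7.67
tcp_pos: [0.4822, -0.0323, 0.3085]
eef_rot: [[0.992, 0.119, 0.031], [0.123, -0.963, -0.242], [0.001, 0.244, -0.97]]
ft_force: [-0.2, -0.4, -2.6]
gripper_width: 0.009
grip_force: 58.6
```

```bash
python3 -c "from h import *;st()"
```

```text
t 7.67 scoop [0.4774 0.0068 0.1829] lip [0.4684 0.0801 0.1155] tilt 44.1 yaw 97.03 F [-0.2 -0.4 -2.6] w 0.009 q [ 0.03 -0.34  1.75 -0.25  1.7   1.44]
```

Tilt is 44°. I'm going on to 53° and holding there.

Request:
{"api": "move_arm", "payload": {
  "plan": "0 -.57 -.54 -2 0 0 1;0 -.57 -.54 -2 0 0 1;0 -.57 -.54 -2 0 0 1;0 -.57 -.54 -2 0 0 1;0 -.29 -.27 -1 0 0 1;0 0 0 0 0 0 1;0 0 0 0 0 0 1;0 0 0 0 0 0 1;0 0 0 0 0 0 1;0 0 0 0 0 0 1;0 0 0 0 0 0 1;0 0 0 0 0 0 1;0 0 0 0 0 0 1;0 0 0 0 0 0 1;0 0 0 0 0 0 1;0 0 0 0 0 0 1"
}}

```text
time: 9.0
tcp_pos: [0.4782, -0.0009, 0.3223]
eef_rot: [[0.992, 0.115, 0.047], [0.124, -0.914, -0.387], [-0.002, 0.39, -0.921]]
ft_force: [0.2, 0.4, -1.9]
gripper_width: 0.0091
grip_force: 58.9
```

```bash
python3 - <<'E'
from h import *
st()
a,_=cloud("scene");b,_=cloud("side")
cv2.imwrite("pics/pour.png",cv2.resize(np.hstack([a[80:330,130:390],b[100:350,150:410]]),None,fx=1.5,fy=1.5))
E
```

```text
t 9.0 scoop [0.4756 0.0185 0.1922] lip [0.4677 0.0807 0.1142] tilt 52.95 yaw 97.25 F [ 0.2  0.4 -1.9] w 0.0091 q [ 0.18 -0.33  1.74 -0.41  1.74  1.56]
```

View pics/pour.png

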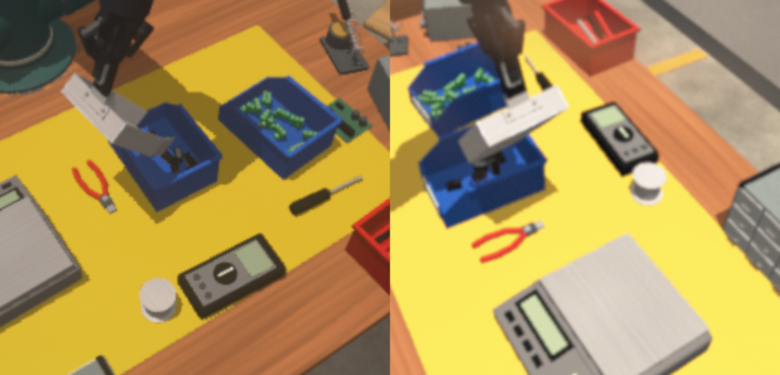

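Relays are visible in the bin (at (180,157) scene half, (480,175) side half). The platter is now exposed, so I fit it and look into the scoop with the wrist camera.

```bash
python3 - <<'E'
from h import *
for nm in("scene","side"):
    p,w=cloud(nm); W=w.reshape(-1,3); c=p.reshape(-1,3).astype(int)
    m=(W[:,1]<-.1)&(W[:,1]>-.45)&(W[:,0]>.33)&(W[:,0]<.7)&(np.abs(W[:,2]-.0725)<.005)
    M=m.reshape(384,512).astype(np.uint8); M=cv2.morphologyEx(M,cv2.MORPH_OPEN,np.ones((5,5),np.uint8)).ravel()>0
    q=W[M]; r=cv2.minAreaRect((q[:,:2]*1000).astype(np.float32)); print(nm,"platter",len(q),r,q[:,2].mean(),q.mean(0)[:2])
    k=(W[:,1]<-.1)&(W[:,1]>-.45)&(W[:,0]>.33)&(W[:,0]<.43)&(c.min(1)>185)&(W[:,2]>.04)&(W[:,2]<.065)
    M=k.reshape(384,512).astype(np.uint8); nl,lab,stt,ce=cv2.connectedComponentsWithStats(M)
    for i in range(1,nl):
        if stt[i,4]>30: qq=w[lab==i]; print("  white",stt[i,4],qq.mean(0).round(4),cv2.minAreaRect((qq[:,:2]*1000).astype(np.float32)))
p,w=cloud("wrist"); cv2.imwrite("pics/w2.png",p)
E
```

```text
scene platter 4177 ((521.7603759765625, -255.0513458251953), (172.71884155273438, 199.4235076904297), 1.4696242809295654) 0.07167871003519208 [ 0.52704981 -0.25711373]
  white 50 [ 0.3994 -0.3264  0.0544] ((398.95745849609375, -326.47100830078125), (19.968908309936523, 28.371578216552734), 2.7563536167144775)
side platter 6083 ((523.2799682617188, -255.26548767089844), (172.2167510986328, 201.27432250976562), 2.2813825607299805) 0.07113576247303294 [ 0.51998252 -0.26285297]
  white 208 [ 0.4017 -0.3265  0.0541] ((402.98431396484375, -324.8489074707031), (24.851186752319336, 37.63908767700195), 1.394068956375122)
```

View pics/w2.png

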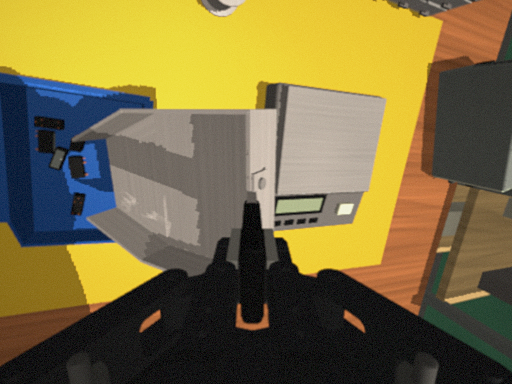

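The scoop is empty, and six relays lie in the bin (x 45–80, y 122–203 px). Levelling about the lip.

Request:
{"api": "move_arm", "payload": {
  "plan": "0 .55 .56 2 0 0 1;0 1.08 1.13 4 0 0 1;0 1.33 1.43 5 0 0 1;0 1.33 1.43 5 0 0 1;0 1.33 1.43 5 0 0 1;0 1.33 1.43 5 0 0 1;0 1.33 1.43 5 0 0 1;0 1.33 1.43 5 0 0 1;0 1.33 1.43 5 0 0 1;0 1.33 1.43 5 0 0 1;0 1.08 1.13 4 0 0 1;0 .55 .56 2 0 0 1;0 .27 .28 1 0 0 1;0 0 0 0 0 0 1"
}}

```text
time: 10.42
tcp_pos: [0.4944, -0.1336, 0.1728]
eef_rot: [[0.992, 0.105, -0.065], [0.124, -0.859, 0.497], [-0.003, -0.501, -0.865]]
ft_force: [0.4, 1.2, -2.0]
gripper_width: 0.0092
grip_force: 59.1
```

```bash
python3 - <<'E'
from h import *
st()
p,R=tcp_for(np.array([.5225,-.2552,.13]),scoopR(np.radians(95.5))); go(p,R)
E
```

```text
t 10.42 scoop [ 0.4799 -0.0187  0.1101] lip [0.4676 0.0805 0.1133] tilt -0.07 yaw 97.1 F [ 0.4  1.2 -2. ] w 0.0092 q [-0.54 -0.04  1.76  0.41  1.75  0.91]
t 10.42 rot [-0.07  0.96  1.29] shift in new axes cm [  1.63  19.73 -13.7 ] in old [  0.95  19.74 -13.75] world [  3.92 -23.68   2.  ] F [ 0.4  1.2 -2. ] w 0.0092 g 59.1 q [-0.54 -0.04  1.76  0.41  1.75  0.91]
```

Request:
{"api": "move_arm", "payload": {
  "plan": "0 -.3 -.5 0 .3 .4 1;0 -.6 -1 0 .3 .4 1;0 -.6 -1.1 0 .3 .4 1;.05 .7 -.4 0 0 0 1;.1 1.2 -.65 0 0 0 1;.12 1.7 -.9 0 0 0 1;.13 1.8 -.95 0 0 0 1;.13 1.8 -.95 0 0 0 1;.13 1.8 -.95 0 0 0 1;.13 1.8 -.95 0 0 0 1;.13 1.8 -.95 0 0 0 1;.13 1.8 -.95 0 0 0 1;.13 1.8 -.95 0 0 0 1;.13 1.8 -.95 0 0 0 1;.13 1.5 -.75 0 0 0 1;.1 1 -.5 0 0 0 1;.1 .5 -.25 0 0 0 1;0 0 0 0 0 0 1;0 0 0 0 0 0 1"
}}

```text
time: 12.0
tcp_pos: [0.5341, -0.3676, 0.1939]
eef_rot: [[0.995, 0.086, -0.048], [0.098, -0.861, 0.499], [0.001, -0.501, -0.865]]
ft_force: [0.2, -0.2, -1.9]
gripper_width: 0.0093
grip_force: 59.0
```

```bash
python3 - <<'E'
from h import *
st()
p,R=tcp_for(np.array([.5225,-.2552,.07]),scoopR(np.radians(95.5))); go(p,R)
s=ctrl.sense(); Rs=np.array(s["eef_rot"])@TL.T; sp=np.array(s["tcp_pos"])-Rs@(GL+.0187*zl)
for nm in("scene",):
    p,w=cloud(nm); L=(w.reshape(-1,3)-sp)@Rs; c=p.reshape(-1,3)
    f=(np.abs(L[:,0])<.09)&(np.abs(L[:,1])<.06)&(np.abs(L[:,2])<.012)&(c.min(1)>120); f&=~((L[:,0]>.02)&(np.abs(L[:,1])>.04))
    q=L[f]; k=np.linalg.lstsq(np.c_[q[:,:2],np.ones(len(q))],q[:,2],rcond=None)[0]; print(len(q),"tilt x,y deg",np.degrees(k[:2]).round(2),"z",k[2].round(4))
E
```

```text
t 12.0 scoop [ 0.5228 -0.2524  0.1313] lip [ 0.513  -0.1529  0.1344] tilt -0.07 yaw 95.64 F [ 0.2 -0.2 -1.9] w 0.0093 q [-0.79  0.3   1.35  0.34  1.89  0.73]
t 12.0 rot [-0.07  0.01  0.16] shift in new axes cm [-0.08  3.29  5.16] in old [-0.09  3.3   5.15] world [-0.06 -0.28 -6.11] F [ 0.2 -0.2 -1.9] w 0.0093 g 59.0 q [-0.79  0.3   1.35  0.34  1.89  0.73]
1631 tilt x,y deg [0.14 0.11] z 0.0029
```

Request:
{"api": "move_arm", "payload": {
  "plan": "0 .24 .2 0 0 0 1;0 .4 .6 0 0 0 1;0 .5 .85 0 0 0 1;0 .5 .85 0 0 0 1;0 .5 .85 0 0 0 1;0 .4 .65 0 0 0 1;0 .25 .4 0 0 0 1;0 .15 .26 0 0 0 1;0 .1 .17 0 0 0 1;0 0 0 0 0 0 1;0 0 0 0 0 0 1"
}}

```text
time: 12.97
tcp_pos: [0.5346, -0.3699, 0.1374]
eef_rot: [[0.995, 0.086, -0.048], [0.098, -0.861, 0.498], [0.002, -0.5, -0.866]]
ft_force: [-0.4, -0.4, -0.9]
gripper_width: 0.0094
grip_force: 59.0
```

Request:
{"api": "move_arm", "payload": {
  "plan": "0 .05 .09 0 0 0 1;0 .05 .09 0 0 0 1;0 0 0 0 0 0 1"
}}

```text
time: 13.22
tcp_pos: [0.5345, -0.3698, 0.135]
eef_rot: [[0.995, 0.086, -0.048], [0.098, -0.861, 0.498], [0.002, -0.501, -0.866]]
ft_force: [0.3, 0.4, -1.5]
gripper_width: 0.0091
grip_force: 59.0
```

Request:
{"api": "move_arm", "payload": {
  "plan": "0 .03 .05 0 0 0 1;0 .03 .05 0 0 0 1;0 0 0 0 0 0 1"
}}

```text
time: 13.47
tcp_pos: [0.5347, -0.3699, 0.1347]
eef_rot: [[0.995, 0.086, -0.047], [0.098, -0.862, 0.498], [0.002, -0.5, -0.866]]
ft_force: [0.9, -0.6, 5.0]
gripper_width: 0.009
grip_force: 60.0
```

Request:
{"api": "move_arm", "payload": {
  "plan": "0 0 0 0 0 0 .8;0 0 0 0 0 0 .6;0 0 0 0 0 0 .4;0 0 0 0 0 0 .2;0 0 0 0 0 0 0;0 0 0 0 0 0 -.2;0 0 0 0 0 0 -.2;0 0 0 0 0 0 -.2;0 0 0 0 0 0 -.2;0 0 -.5 0 0 0 -.2;0 0 -1 0 0 0 -.2;0 0 -1.5 0 0 0 -.2;0 0 -2 0 0 0 -.2;0 0 -2 0 0 0 -.2;0 0 -2 0 0 0 -.2;0 0 -2 0 0 0 -.2;0 0 -1 0 0 0 -.2;0 0 0 0 0 0 -.2"
}}

```text
time: 14.97
tcp_pos: [0.5404, -0.431, 0.2402]
eef_rot: [[0.995, 0.086, -0.046], [0.098, -0.863, 0.496], [0.003, -0.498, -0.867]]
ft_force: [0.0, 0.1, 0.0]
gripper_width: 0.051
grip_force: 0.0
```

```bash
sed -i 's/^R=(w/P=[];C=[]\nfor nm in("scene","side"):\n    p_,w_=cloud(nm); cv2.imwrite(f"pics\/{nm}_rel.png",p_); P.append(w_.reshape(-1,3)); C.append(p_.reshape(-1,3).astype(int))\nw=np.vstack(P);c=np.vstack(C)\nR=(w/; s/c.max(1)>70)/c.max(1)>100)/' fit2.py; python3 fit2.py; python3 - <<'E'
from h import *
# key press pose: tool straight down, yaw as now about z; key top
yx=np.radians(2); x=np.array([np.cos(yx),np.sin(yx),0]); z=np.array([0,0,-1.]); R=np.stack([x,np.cross(z,x),z],1)
go(np.array([.401,-.3265,.15]),R)
a=cv2.imread("pics/scene_rel.png");b=cv2.imread("pics/side_rel.png")
cv2.imwrite("pics/rel.png",cv2.resize(np.hstack([a[100:350,40:300],b[130:380,150:410]]),None,fx=1.5,fy=1.5))
E
```

```text
634 [ 0.454 -0.363  0.102] [ 0.606 -0.152  0.114]
scoop [ 0.5263 -0.2524] 95.79 med res 0.0014676578707115903
handle local 4849 [-0.251 -0.024  0.109] [-0.106  0.04   0.56 ] [-0.212  0.012  0.422]
normal pct [-0.0592  0.0318  0.087 ] expected -0.03375 along [0.1782 0.6034] exp 0.15853399999999998 0.22153399999999998 y [-0.0133  0.0375]
floor z 0.07447327927000857
housing ((484.45233154296875, -257.87310791015625), (260.462890625, 220.8953094482422), 2.2565102577209473)
key 3 [ 0.40620519 -0.33336003  0.05580027] ((405.6355895996094, -332.9651184082031), (1.6035194396972656, 6.458280563354492), 32.586395263671875)
cutters 0 0 0
t 15.07 rot [-30.05   0.88   3.56] shift in new axes cm [-13.55 -10.79   8.73] in old [-12.85  -5.7   13.36] world [-13.92  10.31  -8.73] F [-0.2 -0.2 -0.1] w 0.0509 g 0.0 q [-0.84  0.39  1.17  0.33  2.    0.71]
```

View pics/rel.png

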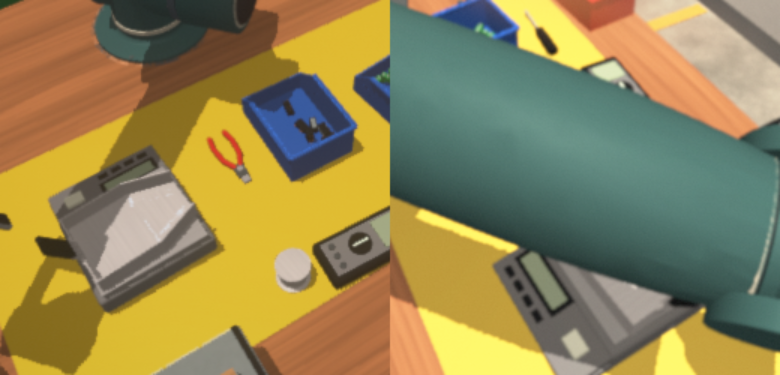

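The scoop is empty, flat and centred to within about 3 mm; the relays are in the bin. Next, the key: straighten the tool, shut the fingers and move above it.

Request:
{"api": "move_arm", "payload": {
  "plan": "0 0 0 -5 .15 .6 .2;0 0 0 -5 .15 .6 .6;0 0 0 -5 .15 .6 1;0 0 0 -5 .15 .6 1;0 0 0 -5 .15 .6 1;0 0 0 -5 .15 .6 1;-1 -.8 0 0 0 0 1;-1.7 -1.35 0 0 0 0 1;-1.7 -1.35 0 0 0 0 1;-1.7 -1.35 0 0 0 0 1;-1.7 -1.35 0 0 0 0 1;-1.7 -1.35 0 0 0 0 1;-1.7 -1.35 0 0 0 0 1;-1.7 -1.35 .5 0 0 0 1;-1.35 -.6 1.5 0 0 0 1;0 0 2.5 0 0 0 1;0 0 2.5 0 0 0 1;0 0 1.7 0 0 0 1;0 0 0 0 0 0 1;0 0 0 0 0 0 1"
}}

```text
time: 16.73
tcp_pos: [0.3936, -0.3253, 0.1498]
eef_rot: [[0.999, 0.035, -0.001], [0.035, -0.999, 0.002], [-0.001, -0.002, -1.0]]
ft_force: [-0.2, 0.9, 0.7]
gripper_width: -0.0001
grip_force: 0.0
```

```bash
python3 - <<'E'
from h import *
x=np.array([np.cos(.035),np.sin(.035),0]); z=np.array([0,0,-1.]); R=np.stack([x,np.cross(z,x),z],1)
for nm in("wrist","side","scene"):
    p,w=cloud(nm); W=w.reshape(-1,3); c=p.reshape(-1,3).astype(int)
    k=(W[:,1]<-.29)&(W[:,1]>-.36)&(W[:,0]>.37)&(W[:,0]<.43)&(c.min(1)>150)&(W[:,2]>.04)&(W[:,2]<.067)
    q=W[k]; print(nm,len(q),q.mean(0).round(4) if len(q) else "", cv2.minAreaRect((q[:,:2]*1000).astype(np.float32)) if len(q)>5 else "")
go(np.array([.401,-.3265,.055]),R)
E
```

```text
wrist 184 [ 0.3931 -0.3305  0.0522] ((393.966552734375, -329.01324462890625), (31.167755126953125, 9.768088340759277), 86.79837036132812)
side 144 [ 0.3967 -0.3276  0.0522] ((398.5076599121094, -326.23760986328125), (18.75602149963379, 34.045284271240234), 2.3357486724853516)
scene 19 [ 0.3897 -0.3306  0.0507] ((387.6217346191406, -329.93865966796875), (15.897597312927246, 26.856313705444336), 12.586874008178711)
t 16.88 rot [ 0.02 -0.08 -0.02] shift in new axes cm [0.65 0.05 9.7 ] in old [0.64 0.05 9.7 ] world [ 0.65 -0.03 -9.7 ] F [-0.4  0.7  1.2] w 0.0001 g 0.0 q [-0.74 -0.21  1.89  0.    1.47  0.79]
```

Request:
{"api": "move_arm", "payload": {
  "plan": ".3 .1 1 0 0 0 1;.3 0 1.5 0 0 0 1;0 0 1.5 0 0 0 1;0 0 1.5 0 0 0 1;0 0 1.5 0 0 0 1;0 0 1 0 0 0 1;0 0 .6 0 0 0 1;0 0 .4 0 0 0 1;0 0 0 0 0 0 1;0 0 0 0 0 0 1"
}}

```text
time: 17.72
tcp_pos: [0.4004, -0.3269, 0.0613]
eef_rot: [[0.999, 0.034, 0.001], [0.034, -0.999, 0.0], [0.001, -0.0, -1.0]]
ft_force: [0.2, 0.2, 0.2]
gripper_width: -0.0003
grip_force: 0.0
```

Request:
{"api": "move_arm", "payload": {
  "plan": "0 0 .15 0 0 0 1;0 0 .15 0 0 0 1;0 0 .15 0 0 0 1;0 0 .15 0 0 0 1;0 0 0 0 0 0 1"
}}

```text
time: 18.13
tcp_pos: [0.4002, -0.3268, 0.0547]
eef_rot: [[0.999, 0.034, 0.0], [0.034, -0.999, 0.001], [0.0, -0.001, -1.0]]
ft_force: [0.5, 0.5, 2.2]
gripper_width: -0.0002
grip_force: 0.7
```

Request:
{"api": "move_arm", "payload": {
  "plan": "0 0 .1 0 0 0 1;0 0 .1 0 0 0 1;0 0 0 0 0 0 1"
}}

```text
time: 18.38
tcp_pos: [0.4003, -0.3268, 0.0528]
eef_rot: [[0.999, 0.034, 0.001], [0.034, -0.999, 0.001], [0.001, -0.001, -1.0]]
ft_force: [1.4, -0.7, 3.3]
gripper_width: -0.0002
grip_force: 1.2
```

Request:
{"api": "move_arm", "payload": {
  "plan": "0 0 .1 0 0 0 1;0 0 0 0 0 0 1"
}}

```text
time: 18.55
tcp_pos: [0.4003, -0.3268, 0.0519]
eef_rot: [[0.999, 0.034, 0.001], [0.034, -0.999, 0.0], [0.001, -0.0, -1.0]]
ft_force: [1.7, 0.3, 2.9]
gripper_width: 0.0001
grip_force: 1.5
```

Request:
{"api": "move_arm", "payload": {
  "plan": "0 0 .1 0 0 0 1;0 0 .05 0 0 0 1;0 0 0 0 0 0 1"
}}

```text
time: 18.8
tcp_pos: [0.4005, -0.3269, 0.0509]
eef_rot: [[0.999, 0.034, 0.001], [0.034, -0.999, 0.0], [0.001, -0.0, -1.0]]
ft_force: [0.1, 1.3, 8.4]
gripper_width: 0.0
grip_force: 4.2
```

The key bottomed out at 8.4 N. Retreating straight up.

Request:
{"api": "move_arm", "payload": {
  "plan": "0 0 -.3 0 0 0 1;0 0 -.7 0 0 0 1;0 0 -1.5 0 0 0 1;0 0 -2.5 0 0 0 1;0 0 -3 0 0 0 1;0 0 -3 0 0 0 1;0 0 -3 0 0 0 1;0 0 -2 0 0 0 1;0 0 0 0 0 0 1;0 0 0 0 0 0 1;0 0 0 0 0 0 1;0 0 0 0 0 0 1"
}}

```text
time: 19.8
tcp_pos: [0.3997, -0.3265, 0.2089]
eef_rot: [[0.999, 0.034, -0.001], [0.034, -0.999, 0.002], [-0.001, -0.002, -1.0]]
ft_force: [0.4, -0.1, 1.0]
gripper_width: -0.0
grip_force: 0.0
```

```bash
python3 fit2.py | head -2; python3 - <<'E'
import cv2,numpy as np
a=cv2.imread("pics/scene_rel.png");b=cv2.imread("pics/side_rel.png")
cv2.imwrite("pics/end.png",cv2.resize(np.hstack([a[80:380,20:330],b[80:380,150:460]]),None,fx=1.28,fy=1.28))
E
```

```text
782 [ 0.453 -0.363  0.102] [ 0.605 -0.15   0.114]
scoop [ 0.5254 -0.2525] 95.8 med res 0.0013838845097133958
```

View pics/end.png

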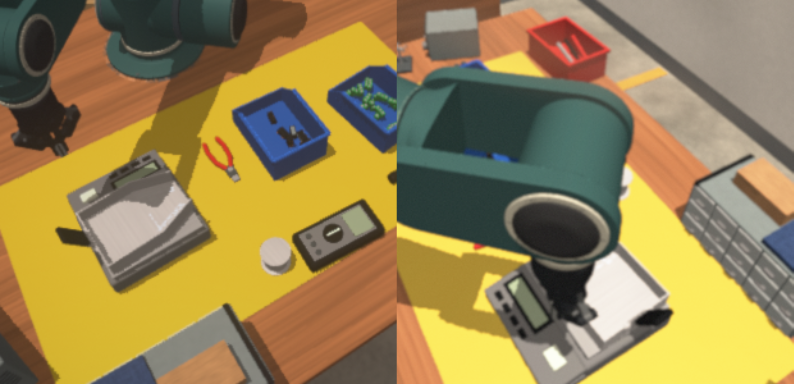

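The scoop sits flat and empty on the platter, the relays are in the bin, nothing else has moved, and the gripper is clear. Handing in.

```bash
python3 -c "from workcell import ctrl; print(ctrl.hand_in())"
```

```text
the job is handed in; nothing more can be done
None
```

The job is handed in: all six relays are in the empty blue bin with none on the bench, the empty scoop is back flat and let go about 3 mm from the platter's centre, spout the same way to within 1.5°, and the zero key was pressed last to its stop; the hand-in returned no verdict.

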